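Refit the spacer and R-clip on a bench bender's pivot pin

ROBOT

A 7-joint arm with a two-finger parallel gripper is mounted at the origin on the work surface. World frame = base frame: x ahead of the robot, y to its left, z up, the work surface at z = 0. Lengths are in mm, angles in degrees, forces in N, time in s.
With the tool pointing down it reaches from about 400 to 875 mm from the base axis. Payload 6.5 kg.
Tool frame: the origin (TCP) lies at the very end of the fingers, on their centre line; the grasp point (between the pads) lies 19 mm behind it; x points along the fingers, z is the direction in which the jaws open and shut, and the axes are right-handed (so a half turn about x gives the same grasp; the last joint's range is limited). The gripper opens to 85 mm and grips with 20 to 120 N. Pads are 22 mm wide; open, the fingers measure 114 mm over their backs; the gripper's body (76 mm by 85 mm) begins 54 mm behind the grasp point. The pads swing forward as they close: fully open they stand 13 mm farther back than shut.
Start: joints at [72.239, 30.733, -0.252, 88.115, 0.149, 61.152, -4.079], TCP at [156.901, -630.771, 231.29] pointing down, gripper open.
Joint ranges: [-154.64, 154.64], [-21.42, 123.67], [-72.66, 72.17], [13.99, 137.28], [-74.86, 254.86], [10.95, 109.41], [-158.01, 158.01]. Speed limits (degrees/s): [136.94, 136.94, 180, 180, 180, 180, 180].

INTERFACE

Orientations are given as [roll, pitch, yaw] about the fixed x, y, z axes, in that order (R = Rz(yaw) Ry(pitch) Rx(roll)).
In Python, from cell import arm gives the robot as it stands. The module is installed in compiled form; this text tells all that it offers.
- The arm moves only by the shell command python3 -m jog 'ROWS' [FORCE]. ROWS is JSON, one flat list of numbers, 7 for each row, row after row: the shift along the tool's x, y, z in cm, then the turn, a rotation vector about the tool's x, y, z in degrees, then the closure, from -1 (fully open) to 1 (shut). A call has 1 to 5 rows; each row shifts and turns the commanded pose from where the row before left it, along the tool's axes as they then stand; what a row does not reach is not made up. A row lasts 1/12 s, in which the tool goes at most 41.7 mm and 7.16 degrees, less where a joint would pass 70% of its speed; a pose out of reach is approached as far as the arm can. A call is refused whole if a number of a shift passes 4.17 or a number of a turn 7.16, either way. A call with a gripper value outside its range is refused whole. The fingers move at their own pace and stop on an object; FORCE is the grip in N (left out, the last holds). Time passes only in rows, so rows that do not move let the fingers close. It gives the time, the measured TCP pose, the force and the opening at its end, in the units of the state.
- arm.read_state(): the state, without advancing time (a new reading comes with each control period).
- arm.get_image(name): name is "side" or "top" or "wrist"; returns the picture (420x560x3 uint8, blue, green, red); there is no depth.
- arm.camera_info(name): a dict with "vfov" (degrees; the focal length in pixels is half the picture's height over the tangent of half this angle, whatever the lens; pixels are square), "cx", "cy" (the principal point, pixels), "rvec" (rotation vector, rad) and "tvec" (3), from world to camera coordinates, as OpenCV has them. Camera axes: x right, y down, z forward; pixel columns grow to the right and rows downward; lengths in mm; the calibration is good to about 2 mm. A picture is of the moment at which its call begins: read the wrist's pose just before it. camera_info takes no time and is no camera call; for the wrist camera it gives the pose at the moment of the call.
- arm.finish_job(): hands the job in, once; it reports no verdict.
The state is a dict: "t": time; "q": joint angles; "joint_vel": joint speeds; "tau": joint torques, N m; "position": TCP position; "tcp_rot": TCP orientation; "ft_force": force on the tool from outside, world axes, zero at the start; "wrist_torque": the same for the moment, N m; "finger_gap": finger opening in mm.
Only numpy, scipy, OpenCV 4.12 (cv2) and the standard library are available. Lean on these libraries where they do the work, as an engineer would, in place of code of your own. Each camera call takes 0.05 s, during which the arm holds its last target. There are 200 camera calls.

TASK

Secure the lever of the small bench bender again: drop the steel spacer ring over the upright pivot pin so that it lies flat on the lever's hub, then push the R-clip's straight leg through the cross hole in the pin, from the open front of the bender, until its bow springs over the pin and the clip is fully home, then let go. The pin's height in its bore varies, so feel for the hole: never lean on the bender with the clip harder than a firm thumb's push (30 N). Leave the other things on the bench as they are.

Things in the scene. Friction and masses are not known exactly. Their poses are not given: they have to be found in the camera images.
- bender: Grey steel bender fixed to the table: base 150 x 120 x 20 mm, round hub 60 mm across with its top 40 mm above the table, 26 mm upright steel pivot pin through the hub's centre. Origin: pin axis at table level; z up; x points away from the open front, along the pin's cross hole: the clip goes in along +x. The lever points to +x within 0.35 rad; black handle 140 mm from the pin, top 105 mm up.
- pivot (a point): Point on the pin's axis, 71 mm above the table, fixed to the bender. The pin itself stands higher or lower each time (and stays so under loads below 60 N): the level cross hole's centre is 60 to 82 mm above the table, not in the readings; the pin's flat top is always 24 mm above it and can be felt. Hole 8 mm wide, 8.4 mm high, through; mouths rounded at the sides, sharp above and below.
- spacer: Plain steel ring lying flat: 46 mm outside, 30.4 mm bore, 12 mm tall, 70 to 120 g. Origin: centre of its underside, z up. In place its origin is on the pin's axis, 40 mm above the table.
- clip: R-clip of 6 mm round steel wire, 65 g, lying level on the block. Origin: centreline of the straight leg; x along the leg to its tip at x = +78, z up. From a pin centre at x = 47 mm the pin spreads the bow, takes 5 to 16 N to pass its hump (x near 26), then the bow springs shut and the pin meets a rigid kink: home, pin centre at x = 11 to 13, y = 0 mm. More push only adds force.
- clip_loop (a point): Where to grip the clip: middle of its loop, at x = -28, y = +10, z = 0 mm of the clip; same axes. Two straight wires along x, centrelines y = 0 and +20 (26 mm over the outsides), x = -42 to -12, round end reaching x = -55 mm. The clip's springy bow lies on the +y side: it starts at a rigid kink (0, +10), arches outwards, has an inward hump at (26, +9) and a flared end at (56, +18.5) mm.
- bow (a joint): How far the clip's bow is spread about the kink, rad: 0 shut, 0.03 to 0.08 clasping the pin, about 0.25 when the pin is at the hump. Spring 0.6 N m/rad with a preload of 0.06 N m.
- block: Fixed wooden block 100 x 70 x 20 mm on which the clip lies, the clip's loop hanging free over its front (-x) end, wire centre 23 mm above the table. Origin: centre of its underside.
- flask: blue drinking flask, 72 mm across, 230 mm tall; bystander. Origin: centre of its underside
- tape: roll of paper tape lying flat, 90 mm across, 22 mm tall (much larger than the spacer); bystander. Origin: centre of its underside
- hammer: small hammer; bystander. Origin: centre of its underside (tools: under the middle)
- driver: screwdriver; bystander. Origin: centre of its underside (tools: under the middle)
- mug: white mug, 80 mm across, 90 mm tall; bystander. Origin: centre of its underside
- offcut: copper plate offcut 90 x 60 x 8 mm; bystander. Origin: centre of its underside
There are look-alikes about, which are no part of the job. Of the things shaped like the spacer, the steel one is meant.

How it is judged:
By the outcome, as a careful person would: the job done as asked, in the order asked, and still so for the second after the job is handed in, with the robot touching nothing.
It also fails if it takes over 69 s, if anything falls off the work surface, if the arm or the gripper's body presses on something with over 40 N, if the wrist force passes 120 N, or if a joint passes its speed limit or range.

## Working session

There is one attempt and no reset: what is moved stays moved. The work goes in short steps, Python scripts to look and compute and a shell command to move; the robot and the scene stay as the last step left them, time stands still between calls to the robot, and variables do not carry over. Pictures are saved under pics/ and viewed, about 8 in all and at most 12, crops included, and the job is handed in when it is done.

```bash
mkdir -p pics; python3 - <<'E'
from cell import arm
import cv2,numpy as np
s=arm.read_state();print(s)
for n in("side","top","wrist"):
    c=arm.camera_info(n);print(n,c)
    cv2.imwrite(f"pics/{n}0.png",arm.get_image(n))
E
```

```text
{'t': 0.0, 'q': array([72.23791845, 30.77805329, -0.25457264, 88.17003095,  0.14863   ,
       61.15251164, -4.08041925]), 'joint_vel': array([ 0.15173257,  0.01976248,  0.00209965,  0.03042628, -0.011134  ,
        0.05751529, -0.01586501]), 'tau': array([-8.25908919e-04, -5.83419263e+01,  1.04867589e+00, -2.59104896e+01,
        1.24045793e-02,  9.53962473e-03,  7.42141111e-06]), 'position': array([ 156.74340065, -630.16821664,  230.41130131]), 'tcp_rot': array([-176.03825489,   89.89973446,  107.93406439]), 'ft_force': array([-0.19409224,  0.38869176, -0.57608215]), 'wrist_torque': array([ 0.02496811, -0.01696561, -0.01895854]), 'finger_gap': 84.99193078363486}
side {'vfov': 44.57465701144968, 'cx': 278.40558506954363, 'cy': 213.9951401381108, 'rvec': array([ 0.5695605 , -2.5971546 ,  1.29106792]), 'tvec': array([ 477.09998061,  216.93728987, 1218.90591313])}
top {'vfov': 42.82088835244295, 'cx': 284.0413371147202, 'cy': 211.53829060732755, 'rvec': array([ 2.17345748, -2.11845846,  0.14837235]), 'tvec': array([ -18.00502437,  570.18311331, 1486.39532784])}
wrist {'vfov': 63.38724249505005, 'cx': 276.50569130603157, 'cy': 212.90748790288941, 'rvec': array([-2.30501498,  1.79966886,  0.24226613]), 'tvec': array([-649.18935689,  -34.63859929,  378.28701688])}
```

View pics/top0.png

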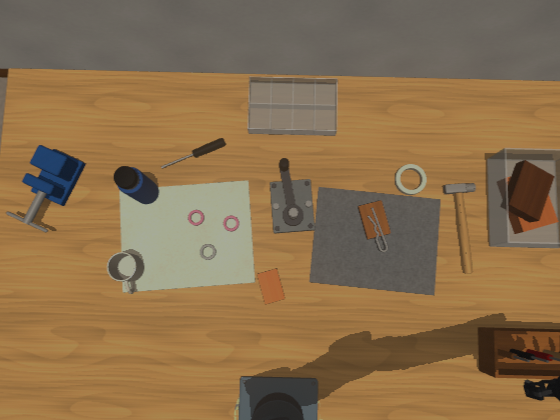

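View pics/side0.png

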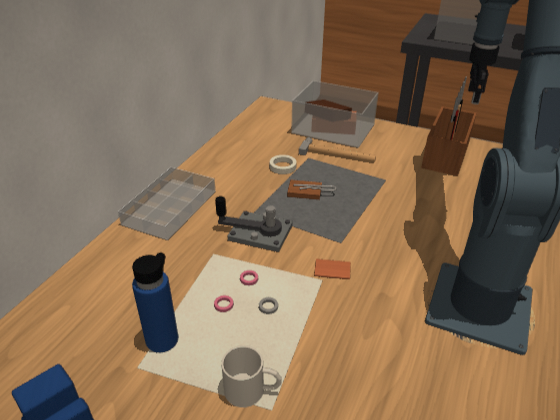

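The top view shows the steel ring at about (208,252), the bender pin at (292,213), and the clip and block at (375,225). The side view shows the steel ring at (268,305) and the pin at (270,215). Next, enlarged crops for precise pixels.

```bash
cat > h.py <<'E'
import cv2,numpy as np
from cell import arm
from scipy.spatial.transform import Rotation as Ro
def cam(n):
    c=arm.camera_info(n);f=210/np.tan(np.radians(c['vfov']/2))
    return np.array([[f,0,c['cx']],[0,f,c['cy']],[0,0,1]]),np.array(c['rvec']),np.array(c['tvec'])
def proj(n,p,c=None):
    K,r,t=c or cam(n);return cv2.projectPoints(np.float64(p).reshape(-1,3),r,t,K,None)[0][:,0]
def ray(n,uv,c=None):
    K,r,t=c or cam(n);R=cv2.Rodrigues(r)[0];d=R.T@np.linalg.inv(K)@np.array([*uv,1.]);return -R.T@t,d/np.linalg.norm(d)
def onz(n,uv,z,c=None):
    o,d=ray(n,uv,c);return o+d*(z-o[2])/d[2]
def tri(rs):
    A=sum(np.eye(3)-np.outer(d,d) for o,d in rs);b=sum((np.eye(3)-np.outer(d,d))@o for o,d in rs);p=np.linalg.solve(A,b)
    return p,[np.linalg.norm((np.eye(3)-np.outer(d,d))@(p-o)) for o,d in rs]
E
python3 - <<'E'
from h import *
t=cv2.imread('pics/top0.png');s=cv2.imread('pics/side0.png')
def cr(im,x,y,w,h):return cv2.resize(im[y:y+h,x:x+w],None,fx=4,fy=4,interpolation=cv2.INTER_CUBIC)
a=np.hstack([cr(t,180,195,70,75)[:300],cr(t,260,150,60,75),cr(t,345,190,70,75)])
b=np.hstack([cr(s,240,280,70,75),cr(s,220,190,80,75)[:, :240],cr(s,280,160,70,75)])
cv2.imwrite('pics/crop1.png',np.vstack([a,b]))
print(onz('top',(208,252),6),onz('side',(268,305),6))
print(onz('top',(292,213),90),onz('side',(270,208),95))
E
```

```text
[451.8816187 213.1252375   6.       ] [453.16224412 215.33294047   6.        ]
[559.88240709 -25.70096908  90.        ] [561.59152973 -25.5785438   95.        ]
```

View pics/crop1.png

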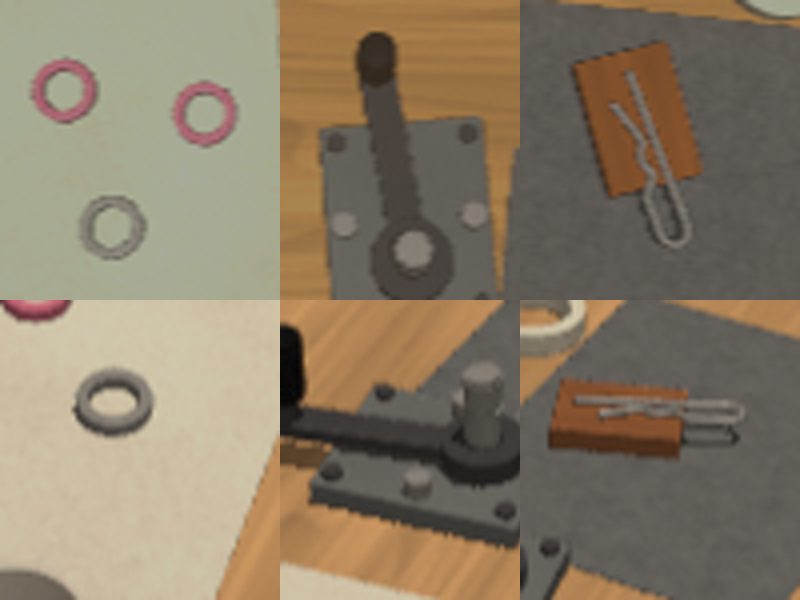

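The crops give these positions:

| Feature | Top view (px) | Side view (px) |
|---|---|---|
| Steel ring centre | (208,251.5) | (268.4,305.2) |
| Pin top | (293.2,212.5) | (270.5,208) |
| Clip leg tip | (372.5,208) | – |
| Clip loop end | (384,251.5) | – |

The bow lies on the left, which is +y.

```bash
cat >> h.py <<'E'
def pose():
    s=arm.read_state();return np.array(s['position']),Ro.from_euler('xyz',s['tcp_rot'],degrees=True),s
def downR(yaw):  # tool x down, jaw (z) axis at yaw deg in world xy
    z=np.array([np.cos(np.radians(yaw)),np.sin(np.radians(yaw)),0]);x=np.array([0,0,-1.]);return Ro.from_matrix(np.c_[x,np.cross(z,x),z])
def delta(p,yaw=None):
    p0,R,s=pose()
    T=R if yaw is None else min((downR(yaw),downR(yaw+180)),key=lambda q:(R.inv()*q).magnitude())
    print('shift cm tool',(R.inv().apply(np.array(p)-p0)/10).round(2),'rotvec deg',np.degrees((R.inv()*T).as_rotvec()).round(2),'q7',s['q'][6].round(1),'pos',p0.round(1),'F',s['ft_force'].round(1))
    return T
E
python3 - <<'E'
from h import *
print('R',pose()[1].as_matrix().round(3))
print('ring',tri([ray('top',(208,251.5)),ray('side',(268.4,304.8))]))
print('pin',tri([ray('top',(293.1,212.4)),ray('side',(270.4,207.8))]))
for z in(0,20):print([onz('top',u,z)[:2].round(1) for u in((269.9,181.9),(310.4,179.4))])
# base corners image top edge; hub
c=lambda x,y,x0,y0,ox=0:((x-ox+.5)/4-.5+x0,(y+.5)/4-.5+y0)
tip=onz('top',c(630,72,345,190,520),23);l1=onz('top',c(688,225,345,190,520),23);le=onz('top',c(676,247,345,190,520),23)
print(tip,l1,le,np.degrees(np.arctan2(*(tip-l1)[1::-1])))
tipb=[ray('top',c(630,72,345,190,520)),ray('side',c(576,100,280,160,520))];print('tip3',tri(tipb))
print('loop3',tri([ray('top',c(676,247,345,190,520)),ray('side',c(743,110,280,160,520))]))
delta([452,214,150])
E
```

```text
R [[-0.     0.97   0.241]
 [ 0.001  0.241 -0.97 ]
 [-1.    -0.    -0.001]]
ring (array([453.25679893, 213.32604618,   4.7049261 ]), [np.float64(0.15678707826290314), np.float64(0.15678707826283783)])
pin (array([561.44001448, -28.53357521,  93.66173662]), [np.float64(0.3460168839027379), np.float64(0.34601688390288293)])
[array([663.5,  40.8]), array([674. , -78.5])]
[array([659.5,  40.2]), array([669.9, -77.6])]
[ 590.83562139 -257.12446239   23.        ] [ 481.3691035 -298.7994672   23.       ] [ 465.43970655 -290.22732027   23.        ] 20.842332747614307
tip3 (array([ 591.13762634, -257.62427345,   20.15605665]), [np.float64(0.14317539256901782), np.float64(0.14317539256907585)])
loop3 (array([ 465.52006777, -289.34363343,   27.24964639]), [np.float64(0.40316176591734093), np.float64(0.40316176591732217)])
shift cm tool [  8.15  49.04 -74.8 ] rotvec deg [0. 0. 0.] q7 -4.1 pos [ 156.8 -630.4  230.6] F [ 0.5 -0.4 -0.3]
```

```bash
R5='[0,2.68,-2.43,0,0,0,-1, 0,2.68,-2.43,0,0,0,-1, 0,2.68,-2.43,0,0,0,-1, 0,2.68,-2.43,0,0,0,-1, 0,2.68,-2.43,0,0,0,-1]' >/dev/null
python3 -m jog '[0,2.68,-2.43,0,0,0,-1, 0,2.68,-2.43,0,0,0,-1, 0,2.68,-2.43,0,0,0,-1, 0,2.68,-2.43,0,0,0,-1, 0,2.68,-2.43,0,0,0,-1]' 
python3 -m jog '[0,2.68,-2.43,0,0,0,-1, 0,2.68,-2.43,0,0,0,-1, 0,2.68,-2.43,0,0,0,-1, 0,2.68,-2.43,0,0,0,-1, 0,2.68,-2.43,0,0,0,-1]'
python3 - <<'E'
from h import *
p,R,s=pose();K,r,t=cam('wrist');C=cv2.Rodrigues(r)[0]
print('cam in tool',R.inv().apply(-C.T@t-p).round(1),'cam axes in tool (rows x,y,z)',(C@R.as_matrix()).round(3))
delta([520,-28,250],-85)
E
```

```text
t: 0.57
position: [258.2, -478.8, 231.1]
tcp_rot: [-159.8, 90.0, 124.2]
ft_force: [1.0, -0.1, -0.2]
finger_gap: 85.0
t: 0.98
position: [358.8, -328.6, 231.3]
tcp_rot: [-88.6, 90.0, -164.6]
ft_force: [1.3, -0.8, 0.9]
finger_gap: 85.2
cam in tool [-142.3   66.2    0.3] cam axes in tool (rows x,y,z) [[ 0.001  0.001  1.   ]
 [-0.262 -0.965  0.001]
 [ 0.965 -0.262 -0.   ]]
shift cm tool [ -1.88  22.9  -25.28] rotvec deg [8.96 0.   0.01] q7 -41.5 pos [ 358.8 -328.6  231.3] F [ 1.3 -0.8  0.9]
```

```bash

python3 -m jog '[0,2.29,-2.53,0,0,0,-1, 0,2.29,-2.53,0,0,0,-1, 0,2.29,-2.53,0,0,0,-1, 0,2.29,-2.53,0,0,0,-1, 0,2.29,-2.53,0,0,0,-1]' >/dev/null
python3 -m jog '[0,2.29,-2.53,0,0,0,-1, 0,2.29,-2.53,0,0,0,-1, 0,2.29,-2.53,0,0,0,-1, 0,2.29,-2.53,0,0,0,-1, 0,2.29,-2.53,0,0,0,-1]' >/dev/null
python3 -m jog '[0,0,0,4.5,0,0,-1, 0,0,0,4.5,0,0,-1, 0,0,0,0,0,0,-1]'
python3 - <<'E'
from h import *
import pickle
c=cam('wrist');im=arm.get_image('wrist');cv2.imwrite('pics/w1.png',im);pickle.dump(c,open('w1.pkl','wb'))
print(proj('wrist',[561,-28,94],c))
delta([561,-28,230],-85)
E
```

```text
t: 2.07
position: [519.4, -28.8, 231.0]
tcp_rot: [-96.1, 90.0, 178.8]
ft_force: [-0.2, -0.2, -0.5]
finger_gap: 85.4
[[279.77814432 152.09952949]]
shift cm tool [0.1  4.17 0.23] rotvec deg [0.07 0.01 0.04] q7 -92.8 pos [519.2 -29.4 231. ] F [ 0.7 -0.2  0.3]
```

View pics/w1.png

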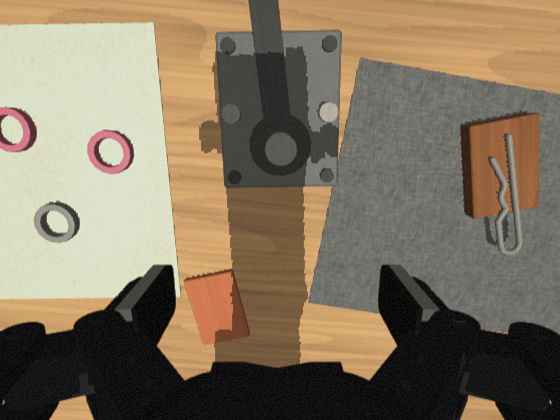

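The wrist view shows the pin top at about (281,148), the base corners at (216,31), (341,30), (338,184) and (223,187), the steel ring at (56,222), and the clip at right with its tip at (509,136). Next I move over the pin with the fingers shut to feel its top, taking a second view on the way.

```bash
python3 - <<'E'
from h import *
import pickle
c=pickle.load(open('w1.pkl','rb'))
P=[onz('wrist',u,20,c) for u in((216,31),(341,30),(338,184),(223,187))]
print(np.round(P,1))
for a,b in((1,0),(2,3)):d=P[b]-P[a];print('y yaw',np.degrees(np.arctan2(-d[0],d[1])),np.linalg.norm(d))
for a,b in((3,0),(2,1)):d=P[b]-P[a];print('x yaw',np.degrees(np.arctan2(d[1],d[0])),np.linalg.norm(d))
print('pin',tri([ray('wrist',(281,148.5),c),ray('top',(293.1,212.4)),ray('side',(270.4,207.8))]))
print('ring',tri([ray('wrist',(56.3,222),c),ray('top',(208,251.5)),ray('side',(268.4,304.8))]))
a=onz('wrist',(509,136),23,c);b=onz('wrist',(517.5,240),23,c);print('clip tip',a,b,np.degrees(np.arctan2(*(a-b)[1::-1])))
im=cv2.imread('pics/w1.png')
a=cv2.resize(im[100:200,230:330],None,fx=4,fy=4,interpolation=cv2.INTER_CUBIC);b=cv2.resize(im[100:275,450:550],(343,600),interpolation=cv2.INTER_CUBIC)
cv2.imwrite('pics/crop2.png',np.hstack([np.vstack([a*2,cv2.resize(im[180:260,15:95],(400,200))]) if 0 else np.vstack([cv2.convertScaleAbs(a,alpha=2),cv2.resize(im[202:242,16:96],(400,200),interpolation=cv2.INTER_CUBIC)]),b]))
E
```

```text
[[661.4  40.5  20. ]
 [672.3 -76.4  20. ]
 [526.8 -93.2  20. ]
 [513.1  27.2  20. ]]
y yaw 5.347376401632307 117.40782717173398
y yaw 6.463792715652909 121.1457287547881
x yaw 5.108225583738458 148.83159734233124
x yaw 6.55737856200995 146.50257696458755
pin (array([562.42274491, -28.88722765,  92.74907277]), [np.float64(1.4345716050029513), np.float64(1.1918237704929475), np.float64(0.524053868477972)])
ring (array([453.36532739, 213.97169115,   5.64553931]), [np.float64(1.0061207923683082), np.float64(0.7212889705243811), np.float64(0.6001673516501805)])
clip tip [ 590.54840445 -257.22912375   23.        ] [ 482.77558559 -295.76671661   23.        ] 19.67612286984428
```

View pics/crop2.png

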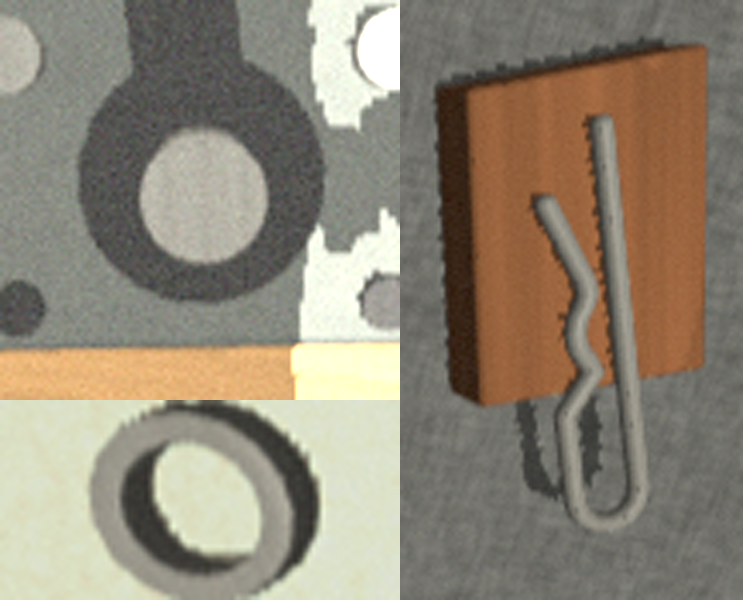

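```bash

python3 -m jog '[1,4,0,0,0,0,1, 3,0.3,0,0,0,0,1, 3,0,0,0,0,0,1, 2.5,0,0,0,0,0,1, 1.5,0,0,0,0,0,1]' 30
python3 -m jog '[1.0,0,0,0,0,0,1, 0.3,0,0,0,0,0,1,0,0,0,0,0,0,1,0,0,0,0,0,0,1]'
python3 - <<'E'
from h import *
delta([562.4,-28.9,95],-84.5)
E
```

```text
t: 2.53
position: [560.4, -26.4, 118.3]
tcp_rot: [-94.3, 89.8, -179.2]
ft_force: [0.1, 0.4, -0.0]
finger_gap: 25.4
t: 2.87
position: [563.0, -25.9, 109.3]
tcp_rot: [82.8, 89.9, -2.2]
ft_force: [0.5, 0.4, -0.3]
finger_gap: -0.0
shift cm tool [ 1.43 -0.09  0.29] rotvec deg [-0.51  0.01 -0.09] q7 -96.8 pos [563.  -25.9 109.3] F [ 0.5  0.4 -0.3]
```

```bash

python3 -m jog '[0.4,0,0.3,0,0,0,1, 0.4,0,0,0,0,0,1, 0.2,0,0,0,0,0,1,0.1,0,0,0,0,0,1]'
for i in 1; do python3 -m jog '[0.1,0,0,0,0,0,1,0.1,0,0,0,0,0,1,0,0,0,0,0,0,1]'; done
```

```text
t: 3.2
position: [562.4, -28.8, 97.1]
tcp_rot: [-80.8, 90.0, -165.8]
ft_force: [-0.6, -0.1, -1.0]
finger_gap: 0.1
t: 3.45
position: [562.7, -28.6, 95.3]
tcp_rot: [88.9, 90.0, 3.9]
ft_force: [-0.1, 0.3, -0.7]
finger_gap: -0.3
```

```bash

python3 -m jog '[0.1,0,0,0,0,0,1,0.1,0,0,0,0,0,1]'
python3 -m jog '[0.1,0,0,0,0,0,1,0.1,0,0,0,0,0,1]'
```

```text
t: 3.62
position: [562.8, -28.7, 95.0]
tcp_rot: [6.7, 90.0, -78.4]
ft_force: [-9.6, 0.3, 29.9]
finger_gap: 0.2
t: 3.78
position: [562.9, -28.7, 95.0]
tcp_rot: [6.4, 89.9, -78.6]
ft_force: [-16.0, -0.2, 47.8]
finger_gap: -0.1
```

The pin top is felt at z≈95.0, so the hole is at about 71. Next I straddle the pin and close gently to centre on it in y.

```bash

python3 -m jog '[-1,0,0,0,0,0,-1, -1,0,0,0,0,0,-1, 0,0,0,0,0,0,-1, 0,0,0,0,0,0,-1, 0,0,0,0,0,0,-1]' 20
python3 -m jog '[2,0,0,0,0,0,-1, 2,0,0,0,0,0,-1, 0,0,0,0,0,0,-0.3, 0,0,0,0,0,0,0,0,0,0,0,0,0,0.2]'
python3 -m jog '[0,0,0,0,0,0,1, 0,0,0,0,0,0,1, 0,0,0,0,0,0,1]'
```

```text
t: 4.2
position: [562.3, -28.8, 110.8]
tcp_rot: [-94.4, 90.0, -179.4]
ft_force: [-0.1, -1.1, 0.7]
finger_gap: 60.5
t: 4.62
position: [562.8, -28.6, 71.6]
tcp_rot: [172.0, 90.0, 86.9]
ft_force: [0.4, 0.3, 0.4]
finger_gap: 51.0
t: 4.87
position: [563.3, -28.3, 72.3]
tcp_rot: [99.9, 89.9, 14.9]
ft_force: [-1.0, 2.0, 5.1]
finger_gap: 25.2
```

```bash

python3 -m jog '[0,0,0,0,0,0,1, 0,0,0,0,0,0,1, 0,0,0,0,0,0,1]'
python3 -m jog '[0,0,0,0,0,0,1]'
```

```text
t: 5.12
position: [563.3, -28.3, 72.3]
tcp_rot: [97.2, 89.9, 12.2]
ft_force: [-0.8, 1.4, 6.6]
finger_gap: 25.0
t: 5.2
position: [563.3, -28.2, 72.3]
tcp_rot: [98.4, 89.9, 13.4]
ft_force: [-2.1, 0.9, 5.5]
finger_gap: 24.9
```

```bash

python3 -m jog '[0,0,0,0,0,0,-1, 0,0,0,0,0,0,-1,0,0,0,0,0,0,-1, -2,0,0,0,0,0,-1, -4,0,0,0,0,0,-1]' >/dev/null
python3 -m jog '[-3,0,0,0,0,0,-1,-3,0,0,0,0,0,-1]'
python3 - <<'E'
from h import *
import pickle
c=pickle.load(open('w1.pkl','rb'));print(onz('wrist',(280.8,148.7),95,c))
print(onz('wrist',(15+ (200-90)/5 if 0 else 56.3,222),12,c))
delta([453.4,214,190])
E
```

```text
t: 5.78
position: [562.4, -28.8, 192.8]
tcp_rot: [0.1, 90.0, -84.9]
ft_force: [0.2, 0.6, 0.0]
finger_gap: 85.4
[563.85703564 -28.56423323  95.        ]
[456.11967758 210.80717468  12.        ]
shift cm tool [  0.28  -8.76 -25.14] rotvec deg [0. 0. 0.] q7 -94.3 pos [562.4 -28.8 192.8] F [0.2 0.6 0. ]
```

```bash

python3 -m jog '[0,-1.09,-3.14,0,0,0,-1, 0,-1.09,-3.14,0,0,0,-1, 0,-1.09,-3.14,0,0,0,-1, 0,-1.09,-3.14,0,0,0,-1]' >/dev/null
python3 -m jog '[1,-1.09,-3.14,0,0,0,-1, 1,-1.09,-3.14,0,0,0,-1, 2,-1.09,-3.14,0,0,0,-1, 2,-1.09,-3.14,0,0,0,-1, 0,0,0,0,0,0,-1]'
python3 - <<'E'
from h import *
import pickle
c=cam('wrist');im=arm.get_image('wrist');cv2.imwrite('pics/w2.png',im);pickle.dump(c,open('w2.pkl','wb'))
print(proj('wrist',[[453.4,214,12],[453.4,214,0]],c));print(pose()[0])
a=cv2.resize(im[60:360,130:430],(600,600));cv2.imwrite('pics/w2c.png',a)
E
```

```text
t: 6.53
position: [448.4, 220.0, 128.6]
tcp_rot: [-112.8, 89.7, 162.7]
ft_force: [-0.8, -0.2, 0.7]
finger_gap: 85.1
[[284.95706473 201.84525391]
 [284.64748921 198.37745566]]
[450.67024432 216.99297589 129.69043686]
```

View pics/w2c.png

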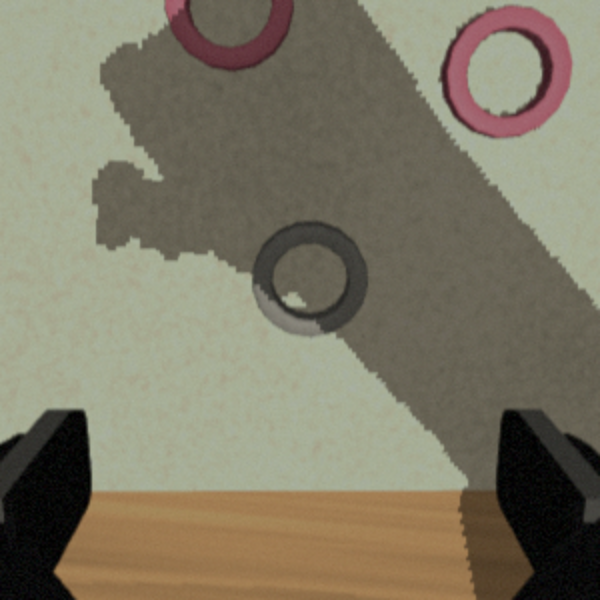

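The steel ring is at crop (310,277), which is pixel (285,198.5), and lies alone and clear between the fingers. Next I lower onto it.

```bash
python3 - <<'E'
from h import *
import pickle
c=pickle.load(open('w2.pkl','rb'));p=onz('wrist',(285,198.6),8,c);print(p)
delta([p[0],p[1],4],-84.5)
E
```

```text
[455.07504162 214.05579395   8.        ]
shift cm tool [12.57  0.46  0.34] rotvec deg [-0.13 -0.02  0.23] q7 -127.1 pos [450.7 217.  129.7] F [ 1.7 -1.  -0.9]
```

```bash

python3 -m jog '[3,0.46,0.34,0,0,0,-1, 3,0,0,0,0,0,-1, 3,0,0,0,0,0,-1, 2.5,0,0,0,0,0,-1, 1,0,0,0,0,0,-0.2]' 60
python3 -m jog '[0.3,0,0,0,0,0,0, 0,0,0,0,0,0,1, 0,0,0,0,0,0,1,0,0,0,0,0,0,1,0,0,0,0,0,0,1]'
python3 -m jog '[0,0,0,0,0,0,1]'
```

```text
t: 7.0
position: [457.9, 208.8, 3.7]
tcp_rot: [-54.1, 89.8, -139.2]
ft_force: [0.3, -0.7, -0.4]
finger_gap: 75.0
t: 7.42
position: [459.8, 211.2, 4.9]
tcp_rot: [103.3, 89.9, 18.3]
ft_force: [-1.7, -1.3, 8.5]
finger_gap: 42.2
t: 7.5
position: [459.7, 211.2, 4.9]
tcp_rot: [101.8, 89.9, 16.8]
ft_force: [-2.0, -0.3, 7.3]
finger_gap: 42.4
```

```bash

python3 -m jog '[0,0,0,0,0,0,-0.2, 0,0,0,0,0,0,-0.2, -0.1,-0.45,0,0,0,0,-0.2, 0,0,0,0,0,0,-0.2]'
python3 - <<'E'
from h import *
import pickle
c=cam('wrist');p=pose()[0];im=arm.get_image('wrist');cv2.imwrite('pics/w3.png',im);pickle.dump(c,open('w3.pkl','wb'))
print(p,proj('wrist',[*p[:2],12],c));cv2.imwrite('pics/w3c.png',cv2.resize(im[150:420,100:460],(800,600)))
E
```

```text
t: 7.83
position: [453.6, 210.5, 4.5]
tcp_rot: [-83.6, 90.0, -168.6]
ft_force: [-0.6, 0.3, -0.1]
finger_gap: 50.9
[453.61645366 210.52974164   4.51908176] [[275.99663269 278.96953469]]
```

View pics/w3c.png

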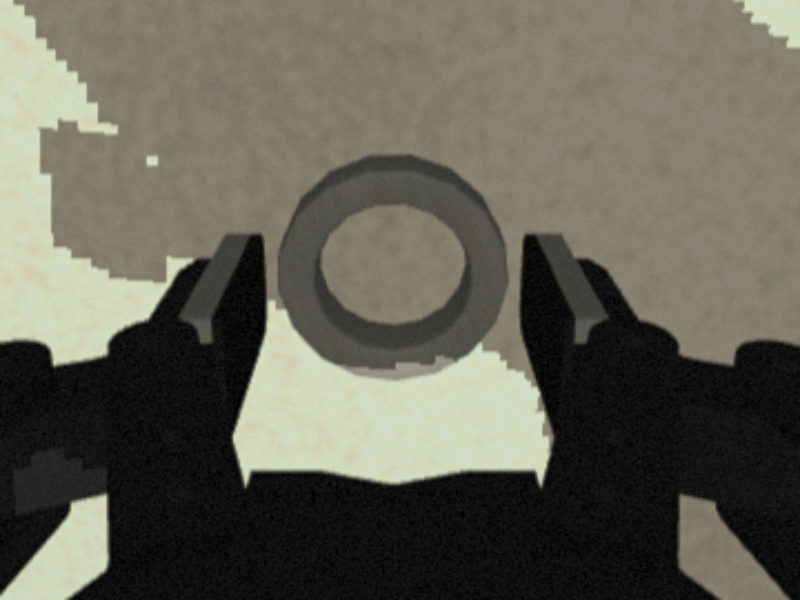

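The ring's top face is centred at pixel (277,272), 3 mm ahead of the TCP. I shift by 0.3 cm and close.

```bash

python3 -m jog '[0,0.3,0,0,0,0,-0.2, 0,0,0,0,0,0,1, 0,0,0,0,0,0,1, 0,0,0,0,0,0,1]' 50
python3 -m jog '[-1,0,0,0,0,0,1, -3,0,0,0,0,0,1,-3,0,0,0,0,0,1,-3,0,0,0,0,0,1, 0,0,0,0,0,0,1]'
python3 - <<'E'
from h import *
import pickle
c=cam('wrist');p,R,s=pose();im=arm.get_image('wrist');pickle.dump(c,open('w4.pkl','wb'))
print(s['finger_gap'],p,proj('wrist',p+[0,0,7],c));cv2.imwrite('pics/w4c.png',cv2.resize(im[150:420,100:460],(800,600)))
delta([563.9,-28.4,115],-84.5)
E
```

```text
t: 8.22
position: [457.8, 211.0, 5.0]
tcp_rot: [80.1, 90.0, -5.0]
ft_force: [-2.5, -1.3, 10.9]
finger_gap: 43.0
t: 8.63
position: [460.5, 212.6, 109.5]
tcp_rot: [111.3, 89.5, 26.2]
ft_force: [1.2, -0.5, -0.7]
finger_gap: 42.7
42.73816861320413 [460.53915199 212.55586473 109.50778409] [[275.91685864 278.38703426]]
shift cm tool [-0.78  8.33 24.84] rotvec deg [-0.55 -0.12 -0.33] q7 -128.0 pos [459.5 211.9 107.3] F [ 0.6 -0.1 -1.1]
```

View pics/w4c.png

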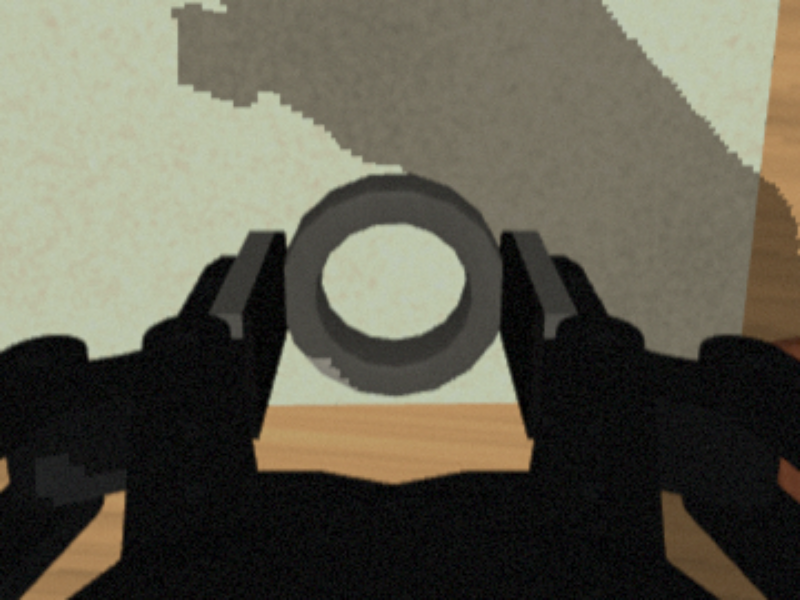

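The ring is held level and centred between the pads, its top face at about pixel (277,281). I carry it to the pin.

```bash

python3 -m jog '[-1.2,1.06,3.1,0,0,0,1, 0,1.06,3.1,0,0,0,1, 0,1.06,3.1,0,0,0,1, 0,1.06,3.1,0,0,0,1]' >/dev/null
python3 -m jog '[0,1.06,3.1,0,0,0,1, 0,1.06,3.1,0,0,0,1, 0,1.06,3.1,0,0,0,1, 0,1.06,3.1,0,0,0,1]' >/dev/null
python3 -m jog '[0,0,0,0,0,0,1,0,0,0,0,0,0,1,0,0,0,0,0,0,1]'
python3 - <<'E'
from h import *
delta([565.2,-28.1,106],-84.5)
E
```

```text
t: 9.6
position: [562.3, -28.3, 115.3]
tcp_rot: [-113.1, 89.9, 161.8]
ft_force: [-0.2, -0.0, -1.1]
finger_gap: 42.6
shift cm tool [0.93 0.29 0.  ] rotvec deg [-0.53 -0.05  0.11] q7 -98.0 pos [562.3 -28.3 115.3] F [-0.2 -0.  -1.1]
```

```bash

python3 -m jog '[0.4,0.29,0,-0.5,0,0,1, 0.5,0,0,0,0,0,1, 0.2,0,0,0,0,0,1,0.2,0,0,0,0,0,1, 0,0,0,0,0,0,1]'
python3 -m jog '[0.2,0,0,0,0,0,1, 0.2,0,0,0,0,0,1, 0,0,0,0,0,0,1]'
```

```text
t: 10.02
position: [565.6, -28.1, 102.6]
tcp_rot: [-98.3, 89.9, 177.2]
ft_force: [-0.7, 0.5, -1.9]
finger_gap: 42.7
t: 10.27
position: [565.9, -28.6, 99.0]
tcp_rot: [-90.0, 90.0, -174.5]
ft_force: [-0.4, -0.1, -0.7]
finger_gap: 42.9
```

```bash

python3 -m jog '[0.2,0,0,0,0,0,1, 0.1,0,0,0,0,0,1, 0,0,0,0,0,0,1]'
python3 -m jog '[0.2,0,0,0,0,0,1, 0.1,0,0,0,0,0,1, 0,0,0,0,0,0,1]'
```

```text
t: 10.52
position: [566.0, -28.7, 96.1]
tcp_rot: [-91.8, 90.0, -176.3]
ft_force: [0.1, 0.0, -1.2]
finger_gap: 42.7
t: 10.77
position: [566.0, -28.7, 93.0]
tcp_rot: [-91.4, 90.0, -175.9]
ft_force: [-0.8, 0.0, -0.9]
finger_gap: 42.5
```

The ring is over the pin with no contact force, so I lower it to the hub.

```bash

python3 -m jog '[0.6,0,0,0,0,0,1, 0.6,0,0,0,0,0,1, 0.6,0,0,0,0,0,1,0,0,0,0,0,0,1]'
python3 -m jog '[0.8,0,0,0,0,0,1, 0.8,0,0,0,0,0,1, 0.6,0,0,0,0,0,1,0,0,0,0,0,0,1]'
python3 -m jog '[0.2,0,0,0,0,0,1, 0.2,0,0,0,0,0,1, 0,0,0,0,0,0,1]'
```

```text
t: 11.1
position: [565.0, -28.6, 73.6]
tcp_rot: [-95.7, 89.9, 179.8]
ft_force: [0.1, 0.9, -1.6]
finger_gap: 42.6
t: 11.43
position: [565.0, -28.6, 51.6]
tcp_rot: [-96.4, 89.8, 179.1]
ft_force: [-0.4, -0.2, -0.9]
finger_gap: 42.5
t: 11.68
position: [566.1, -28.6, 49.1]
tcp_rot: [-80.1, 90.0, -164.6]
ft_force: [0.2, -0.4, -0.8]
finger_gap: 42.5
```

```bash

python3 -m jog '[0.2,0,0,0,0,0,1, 0.15,0,0,0,0,0,1, 0,0,0,0,0,0,1]'
python3 -m jog '[0.1,0,0,0,0,0,1, 0.1,0,0,0,0,0,1]'
```

```text
t: 11.93
position: [566.0, -28.6, 45.6]
tcp_rot: [-92.5, 90.0, -177.0]
ft_force: [-0.5, -0.4, -1.0]
finger_gap: 42.5
t: 12.1
position: [566.3, -28.6, 44.9]
tcp_rot: [-18.0, 90.0, -102.5]
ft_force: [-7.2, -0.2, 22.0]
finger_gap: 42.5
```

```bash

python3 -m jog '[-0.15,0,0,0,0,0,-0.2, 0,0,0,0,0,0,-0.2, 0,0,0,0,0,0,-0.2, 0,0,0,0,0,0,-0.2, -1,0,0,0,0,0,-0.2]' 
python3 -m jog '[-2,0,0,0,0,0,-0.2,-4,0,0,0,0,0,-0.2,-4,0,0,0,0,0,-0.2,-3,0,0,0,0,0,-0.2]' >/dev/null
python3 -m jog '[0,-1.26,3.1,0,0,0,-0.2, 0,-1.26,3.1,0,0,0,-0.2, 0,-1.26,3.1,0,0,0,-0.2, 0,-1.26,3.1,0,0,0,-0.2]' >/dev/null
python3 -m jog '[0,-1.26,3.1,0,0,0,-0.2, 0,-1.26,3.1,0,0,0,-0.2, 0,-1.26,3.1,0,0,0,-0.2, 0,-1.26,3.1,0,0,0,-0.2]' >/dev/null
python3 -m jog '[1.5,0,0,-4.9,0,0,-0.2,1.5,0,0,-4.9,0,0,-0.2,1.5,0,0,-4.9,0,0,-0.2,0,0,0,0,0,0,-0.2,0,0,0,0,0,0,-0.2]'
python3 - <<'E'
from h import *
import pickle
c=cam('wrist');p=pose()[0];im=arm.get_image('wrist');cv2.imwrite('pics/w5.png',im);pickle.dump(c,open('w5.pkl','wb'))
print(p,proj('wrist',[[590.5,-257.2,23],[487.6,-284.4,23]],c));cv2.imwrite('pics/w5c.png',im)
E
```

```text
t: 12.52
position: [564.7, -28.6, 54.0]
tcp_rot: [-96.8, 89.8, 178.7]
ft_force: [-0.7, 0.3, 0.0]
finger_gap: 51.2
t: 13.93
position: [489.0, -284.8, 140.4]
tcp_rot: [-152.5, 89.9, 137.5]
ft_force: [0.1, 0.1, 0.4]
finger_gap: 51.1
[ 489.03841903 -284.84560318  140.3638481 ] [[288.98470244  63.99029684]
 [275.29046984 209.12639808]]
```

View pics/w5c.png

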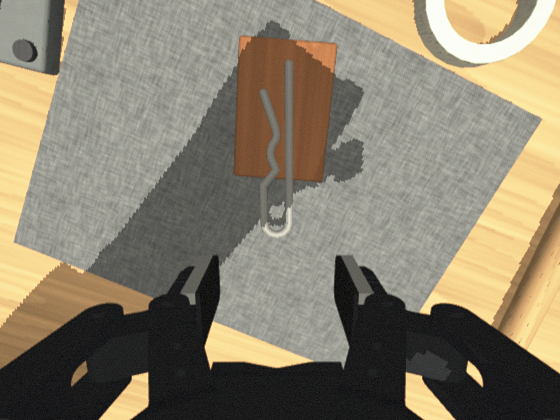

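The clip view shows the leg tip at (289,61), the leg running straight down to (290,217), the second wire at u≈264.5 and the loop end at (277,237).

```bash
python3 - <<'E'
from h import *
import pickle
c=pickle.load(open('w5.pkl','rb'))
f=lambda u:onz('wrist',u,23,c)
t,b,w1,w2,e=map(f,((289,61),(290.3,217),(264.5,188),(264,220),(277,237)))
yaw=np.arctan2(*(t-b)[1::-1]);print(np.degrees(yaw))
x=np.array([np.cos(yaw),np.sin(yaw),0]);y=np.array([-x[1],x[0],0])
for n,v,o in(('tip',t,(78,0)),('end',e,(-55,10)),('w1',w1,(0,20)),('w2',w2,(0,20))):
    q=v-b;print(n,q@x,q@y)
# grip from tip & end
for v,o in((t,(-106,10)),(e,(27,0))):print(v+x*o[0]+y*o[1])
g=(t-106*x+10*y+e+27*x)/2
delta([g[0],g[1],12],np.degrees(yaw)+90)
E
```

```text
21.146315768001283
tip 114.40624802478968 7.105427357601002e-15
end -16.5744934110574 10.857655791123157
w1 23.746581185153275 19.816912853581336
w2 -2.101431270706617 20.936328378860043
[ 489.86192929 -285.43496776   23.        ]
[ 491.43581541 -283.90661535   23.        ]
shift cm tool [ 1.291e+01  9.000e-02 -1.000e-02] rotvec deg [-1.12  0.01 -0.02] q7 -54.9 pos [ 489.7 -285.1  141.1] F [-0.1  0.3  0.1]
```

```bash

python3 -m jog '[4,0.08,0,-1.1,0,0,-0.2, 4,0,0,0,0,0,-0.2, 3.5,0,0,0,0,0,-0.2, 1.2,0,0,0,0,0,-0.2, 0,0,0,0,0,0,-0.2]' 
python3 - <<'E'
from h import *
delta([490.4,-284.8,8],111.1)
E
```

```text
t: 14.4
position: [488.9, -283.9, 11.6]
tcp_rot: [-134.8, 89.8, 156.5]
ft_force: [-0.4, -0.2, 0.4]
finger_gap: 51.3
shift cm tool [0.36 0.11 0.14] rotvec deg [ 0.13 -0.17  0.17] q7 -58.1 pos [ 488.9 -283.9   11.6] F [-0.4 -0.2  0.4]
```

```bash

python3 -m jog '[0.25,0,0.1,0,0,0,-0.2, 0,0,0,0,0,0,-0.2, 0,0,0,0,0,0,-0.2]' 20
python3 -m jog '[0,0,0,0,0,0,1, 0,0,0,0,0,0,1, 0,0,0,0,0,0,1, 0,0,0,0,0,0,1]' 20
python3 -m jog '[0,0,0,0,0,0,1, 0,0,0,0,0,0,1, 0,0,0,0,0,0,1, 0,0,0,0,0,0,1]' 100
```

```text
t: 14.65
position: [492.2, -286.7, 13.0]
tcp_rot: [38.9, 89.8, -29.8]
ft_force: [-0.0, -0.6, 0.3]
finger_gap: 51.7
t: 14.98
position: [491.1, -286.2, 11.6]
tcp_rot: [37.2, 89.9, -31.6]
ft_force: [-0.1, 0.3, 4.6]
finger_gap: 25.1
t: 15.32
position: [491.2, -286.2, 11.8]
tcp_rot: [31.7, 89.9, -37.0]
ft_force: [-1.9, 0.6, 8.3]
finger_gap: 21.9
```

```bash

python3 -m jog '[-0.5,0,0,0,0,0,1, -2,0,0,0,0,0,1, -3,0,0,0,0,0,1, -3,0,0,0,0,0,1, -2,0,0,0,0,0,1]' 
python3 -m jog '[0,0.41,-3.23,0,0,0,1, 0,0.41,-3.23,0,0,0,1, 0,0.41,-3.23,0,0,0,1, 0,0.41,-3.23,0,0,0,1]' >/dev/null
python3 -m jog '[0,0.41,-3.23,0,0,0,1, 0,0.41,-3.23,0,0,0,1, 0,0.41,-3.23,0,0,0,1, 0,0.41,-3.23,0,0,0,1]' >/dev/null
python3 -m jog '[0,0,0,5.1,0,0,1, 0,0,0,5.1,0,0,1, 0,0,0,5.1,0,0,1, 0,0,0,0,0,0,1,0,0,0,0,0,0,1]'
python3 - <<'E'
from h import *
import pickle
c=cam('wrist');p,R,s=pose();im=arm.get_image('wrist');cv2.imwrite('pics/w6.png',im);pickle.dump((c,p,R.as_matrix()),open('w6.pkl','wb'))
print(s['finger_gap'],proj('wrist',[p+R.apply([-11.3,a,b]) for a,b in((106,10),(28,10))]))
cv2.imwrite('pics/w6c.png',cv2.resize(im[:350,140:420],(640,800))[:600])
delta([435.6,-30.5,110],-84.4)
E
```

```text
t: 15.73
position: [491.1, -285.9, 118.2]
tcp_rot: [44.4, 89.9, -24.4]
ft_force: [1.5, 0.2, -0.7]
finger_gap: 22.0
t: 16.82
position: [427.2, -33.0, 115.8]
tcp_rot: [-58.9, 90.0, -142.7]
ft_force: [-0.5, 0.2, -0.7]
finger_gap: 21.7
21.66837493016802 [[ 3.05082482e+02 -6.61776697e-03]
 [ 3.00655374e+02  2.19538261e+02]]
shift cm tool [ 0.58  0.86 -0.17] rotvec deg [0.53 0.01 0.02] q7 -96.3 pos [427.2 -33.1 115.8] F [0.  0.3 0.3]
```

View pics/w6c.png

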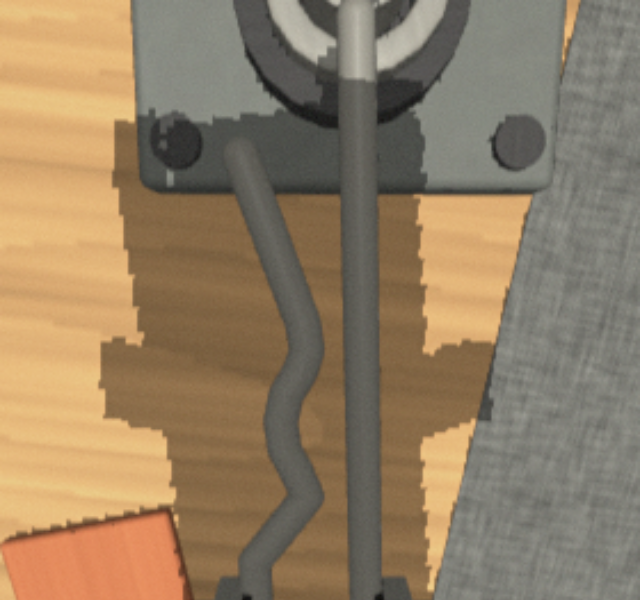

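The leg line runs from about (295.6,2) to (298.8,258), tip near the top edge, with the ring visible lying on the hub. I'll compute the leg's yaw and offset relative to the tool.

```bash
python3 - <<'E'
from h import *
import pickle
c,p,R=pickle.load(open('w6.pkl','rb'))
im=cv2.imread('pics/w6.png').astype(int)
g=cv2.GaussianBlur(cv2.imread('pics/w6.png',0),(3,3),0)
for v in(10,20,90,120,160,180,200,230):print(v,g[v,282:318].tolist())
for h in(9,11.3,13):
    a=onz('wrist',(295.8,5),p[2]+h,c);b=onz('wrist',(298.6,240),p[2]+h,c)
    la,lb=R.T@(a-p),R.T@(b-p);print(h,a,'tool yz',la[1:],lb[1:],'yaw',np.degrees(np.arctan2(*(a-b)[1::-1])))
    print('pin from leg line', )
z=np.array(R[:,2]);print('jaw',np.degrees(np.arctan2(z[1],z[0])))
E
```

```text
10 [69, 70, 71, 72, 75, 90, 111, 127, 139, 147, 153, 158, 166, 173, 176, 171, 165, 160, 154, 147, 136, 115, 88, 74, 72, 71, 70, 68, 68, 75, 83, 92, 102, 120, 146, 165]
20 [174, 154, 143, 143, 134, 115, 111, 124, 137, 146, 152, 158, 165, 174, 179, 175, 168, 161, 156, 149, 138, 131, 145, 171, 183, 182, 181, 182, 181, 181, 183, 185, 186, 187, 187, 187]
90 [102, 103, 102, 102, 103, 103, 97, 84, 80, 85, 88, 90, 91, 94, 98, 101, 100, 97, 94, 93, 90, 86, 84, 92, 103, 107, 107, 107, 106, 106, 107, 107, 107, 106, 106, 106]
120 [101, 101, 101, 101, 101, 101, 97, 87, 81, 83, 85, 87, 89, 92, 95, 99, 100, 98, 95, 94, 93, 89, 85, 90, 103, 110, 110, 109, 109, 110, 111, 110, 110, 110, 110, 109]
160 [102, 102, 101, 101, 102, 103, 102, 97, 86, 80, 83, 88, 91, 93, 94, 95, 96, 97, 97, 95, 94, 91, 87, 85, 92, 100, 104, 104, 104, 105, 104, 103, 102, 103, 104, 106]
180 [108, 107, 107, 108, 109, 109, 109, 108, 100, 85, 81, 86, 89, 92, 94, 96, 97, 97, 96, 96, 95, 91, 86, 88, 99, 108, 111, 112, 112, 112, 112, 112, 112, 113, 114, 114]
200 [106, 105, 104, 104, 103, 103, 103, 104, 99, 87, 81, 84, 88, 91, 93, 93, 94, 96, 96, 95, 94, 93, 89, 86, 92, 102, 107, 107, 108, 109, 108, 109, 110, 110, 110, 111]
230 [107, 108, 108, 108, 107, 107, 108, 108, 107, 100, 88, 82, 86, 88, 90, 91, 93, 95, 96, 94, 93, 91, 89, 89, 95, 104, 107, 108, 108, 107, 107, 108, 108, 108, 106, 105]
9 [532.44501675 -28.60570526 124.81059824] tool yz [105.1115714    6.88601101] [18.43850489  9.40855339] yaw 7.800495221332155
pin from leg line
11.3 [531.76634109 -28.56343784 127.11059824] tool yz [104.44058222   6.77190483] [19.26327598  9.25091443] yaw 7.800495221332153
pin from leg line
13 [531.26471125 -28.53219669 128.81059824] tool yz [103.94463369   6.68756547] [19.87288939  9.13439868] yaw 7.800495221332152
pin from leg line
jaw -83.86657674538985
```

```bash

python3 -m jog '[0,0,0,2.2,0,0,1, 0,2,0,0,0,0,1, 0,1.75,0,0,0,0,1, 0.8,0,0,0,0,0,1, 0,0,0,0,0,0,1]'
python3 -m jog '[0.6,0,0,0,0,0,1,0,0,0,0,0,0,1,0,0,0,0,0,0,1]'
python3 - <<'E'
from h import *
import pickle
delta([464.6,-28.5,92],-86.07)
c,p,R=pickle.load(open('w6.pkl','rb'))
a,b=onz('wrist',(201.5,82),20,c),onz('wrist',(380.5,82.5),20,c);d=a-b;print(a,b,np.degrees(np.arctan2(-d[0],d[1])),np.linalg.norm(d))
E
```

```text
t: 17.28
position: [464.6, -30.6, 106.8]
tcp_rot: [-109.6, 89.9, 164.2]
ft_force: [-1.1, -0.1, -1.0]
finger_gap: 22.1
t: 17.53
position: [463.6, -30.8, 101.3]
tcp_rot: [-90.4, 89.9, -176.7]
ft_force: [-0.3, -0.2, -0.5]
finger_gap: 21.9
shift cm tool [ 0.93  0.11 -0.22] rotvec deg [-0.14 -0.    0.1 ] q7 -99.4 pos [463.6 -30.8 101.3] F [-0.3 -0.2 -0.5]
[512.09932142  25.54034588  20.        ] [524.44812923 -91.38871867  20.        ] 6.028625791603463 117.57933147471546
```

```bash

python3 -m jog '[0.4,0.1,-0.22,0,0,0,1,0.3,0,0,0,0,0,1,0,0,0,0,0,0,1,0,0,0,0,0,0,1]'
python3 -m jog '[0.15,0,0,0,0,0,1,0.15,0,0,0,0,0,1,0,0,0,0,0,0,1]'
```

```text
t: 17.87
position: [465.4, -28.2, 94.6]
tcp_rot: [-91.8, 90.0, -178.0]
ft_force: [1.1, 0.1, -0.4]
finger_gap: 21.9
t: 18.12
position: [465.5, -28.4, 91.6]
tcp_rot: [-88.4, 90.0, -174.6]
ft_force: [-0.4, -0.3, -0.6]
finger_gap: 22.0
```

```bash

python3 -m jog '[0.1,0,0,0,0,0,1,0.1,0,0,0,0,0,1,0,0,0,0,0,0,1]'
python3 -m jog '[0.1,0,0,0,0,0,1,0,0,0,0,0,0,1]'
python3 -m jog '[0.1,0,0,0,0,0,1,0,0,0,0,0,0,1]'
```

```text
t: 18.37
position: [465.5, -28.3, 89.6]
tcp_rot: [-90.2, 90.0, -176.5]
ft_force: [0.0, 0.6, -0.9]
finger_gap: 22.0
t: 18.53
position: [465.6, -28.3, 88.7]
tcp_rot: [-86.9, 90.0, -173.2]
ft_force: [-0.2, -0.0, 0.2]
finger_gap: 21.7
t: 18.7
position: [465.6, -28.3, 87.7]
tcp_rot: [-95.0, 90.0, 178.8]
ft_force: [0.0, -0.5, -0.7]
finger_gap: 21.5
```

```bash

python3 -m jog '[0.06,0,0,0,0,0,1,0,0,0,0,0,0,1]'
python3 -m jog '[0.06,0,0,0,0,0,1,0,0,0,0,0,0,1]'
python3 -m jog '[0.06,0,0,0,0,0,1,0,0,0,0,0,0,1]'
```

```text
t: 18.87
position: [465.6, -28.3, 87.1]
tcp_rot: [-109.4, 90.0, 164.3]
ft_force: [0.2, 0.2, -0.4]
finger_gap: 22.0
t: 19.03
position: [465.7, -28.3, 86.5]
tcp_rot: [173.0, 90.0, 86.7]
ft_force: [-0.1, 0.1, -1.1]
finger_gap: 22.1
t: 19.2
position: [465.7, -28.4, 86.0]
tcp_rot: [44.5, 90.0, -41.8]
ft_force: [-1.1, -0.5, 0.0]
finger_gap: 22.1
```

```bash

python3 -m jog '[0.06,0,0,0,0,0,1,0,0,0,0,0,0,1]'
python3 -c "
from h import *
print(pose()[2]['wrist_torque'])"
python3 -m jog '[0.06,0,0,0,0,0,1,0,0,0,0,0,0,1]'
python3 -c "
from h import *
print(pose()[2]['wrist_torque'])"
```

```text
t: 19.37
position: [465.7, -28.3, 85.4]
tcp_rot: [70.7, 90.0, -15.5]
ft_force: [-1.2, -0.5, 0.7]
finger_gap: 22.0
[-0.04534765 -0.00718695 -0.02538122]
t: 19.53
position: [465.7, -28.3, 84.8]
tcp_rot: [78.2, 90.0, -8.1]
ft_force: [0.1, -0.3, 2.2]
finger_gap: 22.0
[-0.01209524 -0.06048748  0.0076965 ]
```

```bash

python3 -m jog '[0.06,0,0,0,0,0,1,0,0,0,0,0,0,1]'
python3 -c "
from h import *
print(pose()[2]['wrist_torque'])"
python3 -m jog '[0.06,0,0,0,0,0,1,0,0,0,0,0,0,1]'
python3 -c "
from h import *
print(pose()[2]['wrist_torque'])"
```

```text
t: 19.7
position: [465.7, -28.3, 84.2]
tcp_rot: [66.0, 90.0, -20.2]
ft_force: [-1.7, 0.1, 2.1]
finger_gap: 22.0
[-0.04232329 -0.01142867 -0.07176562]
t: 19.87
position: [465.7, -28.3, 83.6]
tcp_rot: [74.7, 90.0, -11.5]
ft_force: [-1.1, 0.6, 3.1]
finger_gap: 22.3
[ 0.00344363 -0.03805192  0.0334673 ]
```

The leg touches the pin top at TCP z ≈ 85.9, so the insertion height should be about 58.9. I back off and come down in front of the pin.

```bash

python3 -m jog '[-0.6,0,0,0,0,0,1, 0,-1.6,0.05,0,0,0,1, 0,-1.6,0.05,0,0,0,1, 0.6,0,0,0,0,0,1, 1.2,0,0,0,0,0,1]'
python3 -m jog '[0.8,0,0,0,0,0,1, 0.47,0,0,0,0,0,1,0,0,0,0,0,0,1, 0,0,0,0,0,0,1]'
python3 - <<'E'
from h import *
import pickle
c=cam('wrist');p,R,s=pose();im=arm.get_image('wrist');pickle.dump((c,p,R.as_matrix()),open('w7.pkl','wb'));cv2.imwrite('pics/w7.png',im)
sd=arm.get_image('side');cv2.imwrite('pics/s7.png',sd)
a=cv2.resize(im[:200,200:400],(600,600),interpolation=cv2.INTER_CUBIC);a[:,:]=a
cv2.imwrite('pics/w7c.png',a);z=R.as_matrix()[:,2];print(np.degrees(np.arctan2(z[1],z[0])))
print(proj('wrist',[562.8,-28.3,95],c),proj('side',[[562.8,-28.3,71],[550,-29.5,71]]))
delta([433,-30.5,58.9],-86.07)
E
```

```text
t: 20.28
position: [434.1, -31.7, 72.3]
tcp_rot: [76.1, 89.9, -10.2]
ft_force: [0.9, -0.3, -0.2]
finger_gap: 22.0
t: 20.62
position: [433.9, -31.3, 58.7]
tcp_rot: [-104.9, 90.0, 168.9]
ft_force: [-1.6, 0.1, -1.5]
finger_gap: 22.3
-86.21652662853539
[[ 297.80563587 -136.23689322]] [[270.0751704  214.49478522]
 [274.56606177 215.46477193]]
shift cm tool [ 0.02 -0.11 -0.09] rotvec deg [-0.16 -0.   -0.02] q7 -102.1 pos [434.2 -31.3  59.1] F [ 0.2 -0.2  0.6]
```

View pics/w7c.png

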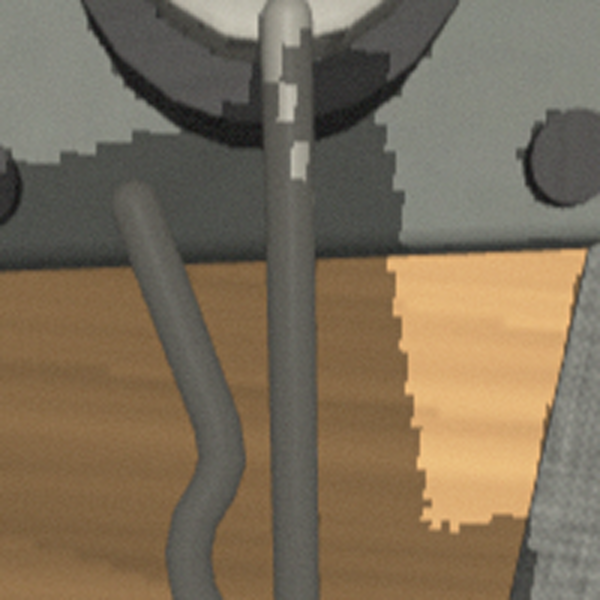

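The leg tip is at the top edge, about pixel (295.5,1), on the pin's axis line, and the clip's yaw hasn't changed. Now I push in.

```bash

python3 -m jog '[0.02,0.4,-0.014,0,0,0,1, 0,0.4,-0.014,0,0,0,1, 0,0,0,0,0,0,1]'
python3 -m jog '[0,0.2,-0.007,0,0,0,1, 0,0.1,-0.003,0,0,0,1, 0,0,0,0,0,0,1]'
python3 -m jog '[0,0.1,-0.003,0,0,0,1, 0,0.1,-0.003,0,0,0,1, 0,0,0,0,0,0,1]'
```

```text
t: 20.97
position: [443.4, -30.4, 59.1]
tcp_rot: [93.2, 89.9, 7.0]
ft_force: [0.3, 0.4, -0.1]
finger_gap: 21.9
t: 21.22
position: [445.1, -30.3, 58.7]
tcp_rot: [96.8, 90.0, 10.6]
ft_force: [-0.4, -0.0, 0.3]
finger_gap: 21.9
t: 21.47
position: [447.0, -30.1, 58.7]
tcp_rot: [89.3, 90.0, 3.1]
ft_force: [0.2, 0.8, -0.8]
finger_gap: 22.4
```

```bash

python3 -m jog '[0,0.1,-0.003,0,0,0,1, 0,0.1,-0.003,0,0,0,1, 0,0,0,0,0,0,1]'
python3 -m jog '[0,0.1,-0.003,0,0,0,1, 0,0.1,-0.003,0,0,0,1, 0,0,0,0,0,0,1]'
```

```text
t: 21.72
position: [449.0, -29.9, 58.7]
tcp_rot: [98.0, 90.0, 11.7]
ft_force: [0.4, 0.4, -0.1]
finger_gap: 22.0
t: 21.97
position: [451.0, -29.7, 58.7]
tcp_rot: [90.6, 90.0, 4.4]
ft_force: [-0.6, 0.3, -0.7]
finger_gap: 22.0
```

```bash

python3 -m jog '[0,0.2,-0.007,0,0,0,1, 0,0.2,-0.007,0,0,0,1, 0,0.2,-0.007,0,0,0,1, 0,0,0,0,0,0,1]'
python3 -m jog '[0,0.2,-0.007,0,0,0,1, 0,0.2,-0.007,0,0,0,1, 0,0.2,-0.007,0,0,0,1, 0,0,0,0,0,0,1]'
python3 -m jog '[0,0.2,-0.007,0,0,0,1, 0,0.2,-0.007,0,0,0,1, 0,0.2,-0.007,0,0,0,1, 0,0,0,0,0,0,1]'
```

```text
t: 22.3
position: [457.4, -29.0, 58.7]
tcp_rot: [98.2, 90.0, 12.0]
ft_force: [0.1, 1.1, -0.7]
finger_gap: 21.8
t: 22.63
position: [463.3, -28.4, 58.7]
tcp_rot: [97.7, 90.0, 11.5]
ft_force: [1.1, -0.0, 0.4]
finger_gap: 21.9
t: 22.97
position: [469.3, -27.9, 58.7]
tcp_rot: [94.9, 90.0, 8.6]
ft_force: [1.0, -0.2, -0.9]
finger_gap: 21.5
```

```bash

python3 -m jog '[0,0.2,-0.007,0,0,0,1, 0,0.2,-0.007,0,0,0,1, 0,0.2,-0.007,0,0,0,1, 0,0,0,0,0,0,1]'
python3 -m jog '[0,0.2,-0.007,0,0,0,1, 0,0.2,-0.007,0,0,0,1, 0,0.2,-0.007,0,0,0,1, 0,0,0,0,0,0,1]'
python3 -m jog '[0,0.2,-0.007,0,0,0,1, 0,0.2,-0.007,0,0,0,1, 0,0,0,0,0,0,1]'
```

```text
t: 23.3
position: [475.2, -27.3, 58.8]
tcp_rot: [94.5, 90.0, 8.3]
ft_force: [0.7, -0.3, -0.7]
finger_gap: 21.8
t: 23.63
position: [481.2, -26.6, 58.8]
tcp_rot: [96.8, 90.0, 10.5]
ft_force: [0.7, -0.4, 0.0]
finger_gap: 21.8
t: 23.88
position: [484.6, -26.0, 58.6]
tcp_rot: [-141.4, 90.0, 132.4]
ft_force: [0.0, 1.3, -0.8]
finger_gap: 22.0
```

```bash

python3 -m jog '[0,0.2,-0.007,0,0,0,1, 0,0.2,-0.007,0,0,0,1, 0,0,0,0,0,0,1]'
python3 -m jog '[0,0.2,-0.007,0,0,0,1, 0,0.2,-0.007,0,0,0,1, 0,0,0,0,0,0,1]'
python3 -m jog '[0,0.2,-0.007,0,0,0,1, 0,0.1,-0.007,0,0,0,1, 0,0,0,0,0,0,1]'
```

```text
t: 24.13
position: [488.6, -25.6, 58.6]
tcp_rot: [-141.3, 90.0, 132.5]
ft_force: [-1.8, 1.8, -0.0]
finger_gap: 22.2
t: 24.38
position: [492.4, -25.2, 58.5]
tcp_rot: [-117.9, 90.0, 155.9]
ft_force: [-3.4, 2.7, -0.5]
finger_gap: 22.2
t: 24.63
position: [494.5, -24.9, 58.4]
tcp_rot: [-95.8, 89.9, 178.0]
ft_force: [-4.6, 2.6, 1.7]
finger_gap: 21.7
```

```bash

python3 -m jog '[0,0.2,-0.007,0,0,0,1, 0,0.2,-0.007,0,0,0,1, 0,0,0,0,0,0,1]'
python3 -m jog '[0,0.2,-0.007,0,0,0,1, 0,0.1,-0.003,0,0,0,1, 0,0,0,0,0,0,1]'
python3 -m jog '[0,0.2,-0.007,0,0,0,1, 0,0.1,-0.003,0,0,0,1, 0,0,0,0,0,0,1]'
```

```text
t: 24.88
position: [498.1, -24.2, 58.3]
tcp_rot: [-98.8, 89.8, 175.0]
ft_force: [-5.2, 3.7, 2.5]
finger_gap: 21.9
t: 25.13
position: [500.7, -23.8, 58.2]
tcp_rot: [-98.8, 89.8, 175.0]
ft_force: [-6.3, 2.5, 2.1]
finger_gap: 22.1
t: 25.38
position: [503.8, -23.5, 58.2]
tcp_rot: [-100.9, 89.8, 173.0]
ft_force: [-6.1, 3.2, 2.0]
finger_gap: 22.2
```

```bash

python3 -m jog '[0,0.2,-0.007,0,0,0,1, 0,0.1,-0.003,0,0,0,1, 0,0,0,0,0,0,1]'
python3 -m jog '[0,0.2,-0.007,0,0,0,1, 0,0.1,-0.003,0,0,0,1, 0,0,0,0,0,0,1]'
python3 -m jog '[0,0.2,-0.007,0,0,0,1, 0,0.1,-0.003,0,0,0,1, 0,0,0,0,0,0,1]'
```

```text
t: 25.63
position: [506.2, -23.2, 58.1]
tcp_rot: [-97.5, 89.7, 176.3]
ft_force: [-7.3, 3.2, 3.5]
finger_gap: 21.9
t: 25.88
position: [508.3, -23.0, 57.9]
tcp_rot: [-94.2, 89.6, 179.6]
ft_force: [-10.5, 3.8, 4.2]
finger_gap: 22.4
t: 26.13
position: [513.0, -22.5, 58.4]
tcp_rot: [-103.9, 89.8, 170.0]
ft_force: [-5.6, 3.6, 3.8]
finger_gap: 22.3
```

The push force peaked near TCP x = 508 and then dropped, so the hump has passed. I continue in small steps to the kink.

```bash

python3 -m jog '[0,0.2,-0.007,0,0,0,1, 0,0.1,-0.003,0,0,0,1, 0,0,0,0,0,0,1]'
python3 -m jog '[0,0.2,-0.007,0,0,0,1, 0,0.1,-0.003,0,0,0,1, 0,0,0,0,0,0,1]'
python3 -m jog '[0,0.1,-0.007,0,0,0,1, 0,0,0,0,0,0,1]'
```

```text
t: 26.38
position: [516.2, -22.1, 58.4]
tcp_rot: [-107.4, 89.8, 166.5]
ft_force: [-6.4, 3.8, 3.0]
finger_gap: 22.4
t: 26.63
position: [520.6, -21.6, 58.8]
tcp_rot: [170.5, 89.9, 84.4]
ft_force: [-3.4, 5.0, 1.5]
finger_gap: 22.0
t: 26.8
position: [520.7, -21.6, 58.6]
tcp_rot: [-120.0, 89.9, 153.8]
ft_force: [-5.8, 4.3, 3.0]
finger_gap: 21.6
```

```bash

python3 -m jog '[0,0.1,-0.003,0,0,0,1, 0,0,0,0,0,0,1]'
python3 -m jog '[0,0.1,-0.003,0,0,0,1, 0,0,0,0,0,0,1]'
python3 -m jog '[0,0.06,-0.003,0,0,0,1, 0,0,0,0,0,0,1]'
```

```text
t: 26.97
position: [520.8, -21.6, 58.5]
tcp_rot: [-103.0, 89.8, 170.8]
ft_force: [-7.2, 2.8, 5.2]
finger_gap: 21.8
t: 27.13
position: [520.8, -21.5, 58.3]
tcp_rot: [-97.3, 89.7, 176.5]
ft_force: [-10.0, 2.4, 6.3]
finger_gap: 21.9
t: 27.3
position: [520.8, -21.5, 58.2]
tcp_rot: [-95.1, 89.6, 178.7]
ft_force: [-11.3, 3.2, 6.4]
finger_gap: 21.9
```

```bash

python3 -m jog '[0,0.15,0,0,0,0,1, 0,0,0,0,0,0,1]'
python3 -m jog '[0,0.12,0,0,0,0,1, 0,0,0,0,0,0,1]'
python3 - <<'E'
from h import *
sd=arm.get_image('side');w=arm.get_image('wrist')
cv2.imwrite('pics/f.png',np.hstack([cv2.resize(sd[165:265,200:300],(400,400),interpolation=cv2.INTER_CUBIC),cv2.resize(w[:240,170:410],(400,400),interpolation=cv2.INTER_CUBIC)]))
p,R,s=pose();print(s['ft_force'],s['wrist_torque'],R.apply([[0,1,0],[0,0,1],[1,0,0]]).round(3))
E
```

```text
t: 27.47
position: [521.0, -21.5, 57.9]
tcp_rot: [-93.0, 89.5, -179.2]
ft_force: [-14.9, 4.0, 8.2]
finger_gap: 22.0
t: 27.63
position: [521.1, -21.5, 57.7]
tcp_rot: [-91.7, 89.4, -177.9]
ft_force: [-16.3, 3.9, 10.0]
finger_gap: 21.9
[-16.41698683   3.67446453  10.75505708] [0.76893919 3.19005068 0.11288171] [[ 0.998  0.066 -0.011]
 [ 0.066 -0.998 -0.   ]
 [-0.011 -0.    -1.   ]]
```

View pics/f.png

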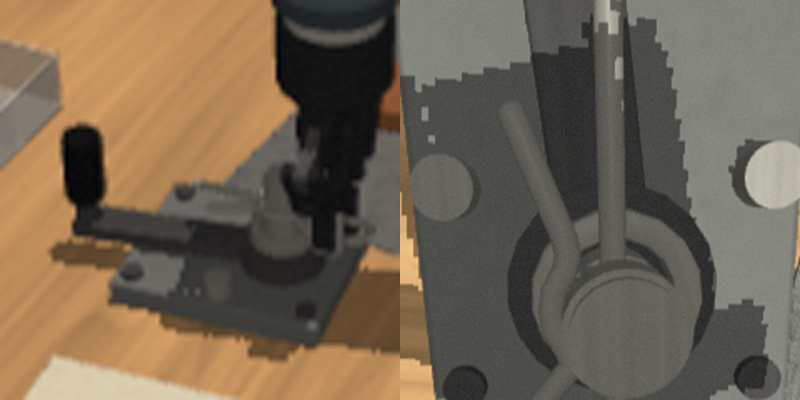

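The wrist view shows the leg emerging beyond the pin and the bow clasped round it, with the ring flat on the hub. I relax the push, let go and retreat upward.

```bash

python3 -m jog '[0,-0.25,0,0,0,0,1, 0,0,0,0,0,0,1]'
python3 -m jog '[0,0,0,0,0,0,0.2, 0,0,0,0,0,0,-0.2, 0,0,0,0,0,0,-0.2, 0,0,0,0,0,0,-0.2]'
python3 -m jog '[-0.5,0,0,0,0,0,-0.2, -1,0,0,0,0,0,-0.2, -3,0,0,0,0,0,-0.2, -4,0,0,0,0,0,-0.2, -3,0,0,0,0,0,-0.2]'
python3 -m jog '[-2,-1,0,0,0,0,-0.2, 0,-1,0,0,0,0,-0.2, 0,0,0,0,0,0,-0.2,0,0,0,0,0,0,-0.2]'
python3 - <<'E'
from h import *
c=cam('wrist');w=arm.get_image('wrist');cv2.imwrite('pics/end.png',w)
b=np.radians(5.8);P=np.array([562.8,-28.3,71]);X=np.array([np.cos(b),np.sin(b),0]);Y=np.array([-X[1],X[0],0])
pts=[P+(x-12)*X+y*Y for x,y in((-55,10),(78,0),(-12,10),(26,9),(56,18.5))];print(proj('wrist',pts,c).round(0).tolist())
t=arm.get_image('side');cv2.imwrite('pics/ends.png',t)
print(np.where(abs(cv2.imread('pics/top0.png').astype(int)-arm.get_image('top')).max(2)>60)[0].size)
E
```

```text
t: 27.9
position: [521.0, -21.5, 58.2]
tcp_rot: [-96.0, 89.7, 177.8]
ft_force: [-11.4, 3.6, 5.7]
finger_gap: 21.9
t: 28.23
position: [525.5, -22.7, 59.0]
tcp_rot: [80.7, 89.9, -5.6]
ft_force: [0.1, -0.0, 0.0]
finger_gap: 51.3
t: 28.65
position: [524.8, -22.2, 176.9]
tcp_rot: [91.3, 89.9, 5.1]
ft_force: [0.6, -0.8, -0.1]
finger_gap: 50.9
t: 28.98
position: [503.7, -23.9, 193.7]
tcp_rot: [-33.4, 90.0, -119.6]
ft_force: [0.2, -0.3, -0.1]
finger_gap: 51.5
[[277.0, 216.0], [285.0, 35.0], [275.0, 163.0], [275.0, 112.0], [260.0, 69.0]]
13028
```

The picture limit is used up, so I check the clip numerically.

```bash
python3 - <<'E'
from h import *
c=cam('wrist');g=cv2.cvtColor(arm.get_image('wrist'),cv2.COLOR_BGR2GRAY)
b=np.radians(5.8);P=np.array([562.8,-28.3,71.]);X=np.array([np.cos(b),np.sin(b),0]);Y=np.array([-X[1],X[0],0])
def prof(y,xs,xx=12):
    uv=proj('wrist',[P+(x-xx)*X+y*Y for x in xs],c);return [int(g[int(round(v)),int(round(u))]) for u,v in uv]
print('leg tip x60..96',prof(0,range(60,96,2)))
print('loop end x-66..-40',prof(10,range(-66,-38,2)))
print('cross-leg at x=50, y -10..26',[prof(y,[50])[0] for y in range(-10,27)])
print('cross-loop at x=-30, y -8..28',[prof(y,[-30])[0] for y in range(-8,29)])
print(arm.read_state()['ft_force'])
E
```

```text
leg tip x60..96 [88, 146, 89, 88, 85, 142, 140, 137, 145, 84, 81, 81, 84, 80, 82, 80, 79, 81]
loop end x-66..-40 [92, 97, 96, 98, 98, 99, 83, 94, 88, 89, 108, 106, 103, 97]
cross-leg at x=50, y -10..26 [72, 72, 76, 65, 45, 41, 45, 43, 50, 76, 87, 95, 97, 90, 79, 51, 51, 47, 41, 45, 47, 46, 46, 49, 46, 46, 50, 80, 86, 97, 95, 90, 81, 69, 73, 73, 77]
cross-loop at x=-30, y -8..28 [99, 101, 100, 98, 101, 101, 87, 86, 91, 92, 91, 80, 82, 101, 104, 102, 100, 103, 102, 102, 101, 101, 98, 101, 102, 103, 79, 82, 93, 89, 88, 84, 86, 100, 104, 97, 101]
[ 0.44265434 -0.36386915 -0.07354372]
```

```bash
python3 -c "
from cell import arm
print(arm.finish_job())"
```

```text
the job is handed in; nothing more can be done
None
```

The lever is secured: the steel spacer ring lies on the hub, and the R-clip is through the pin's cross hole with its bow sprung over the pin. I handed the job in at about 29 s of robot time.

**Ring:** I felt the pin top at 95.0 mm, which puts the hole at about 71 mm. The ring went over the pin without contact and met the hub at 40 mm, seating with about 22 N. My first grasp of the ring was about 3–4 mm off centre, so I regrasped it before lifting.

**Clip:** The leg went through the hole at the first try with no measurable resistance. The push peaked at about 10 N at the hump and then dropped. The clip came up against the rigid kink, and I pressed it home with about 16 N. The total force with the clip stayed near 20 N.

**Last checks:**
- Before I let go, the wrist picture showed the bow round the pin and the ring flat under it.
- After letting go, the measured force was zero. Image profiles put the loop end, leg tip and bow where a home clip should be, with the pin centre near x = 12 mm. The leg read about 1–2 mm off sideways, within the camera's calibration error.
- I could not view a final picture because the 12-picture limit was used up.
- I made no full check of the bystanders. A before-and-after comparison of the top view was inconclusive because the arm was in it. Nothing I planned went near them, and I felt no unexpected contact.

**Force readings to note:** feeling for the pin top with the closed fingertips briefly reached about 50 N. That was under the 60 N that could move the pin, and neither the clip nor the gripper body was involved.

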